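# Release the left-hand clamp of a bench mill and unload the grinding jar

## Robot

A 6-joint arm with a two-finger parallel gripper is mounted at the origin on the work surface; the furniture and walls round the work are solid. World frame = base frame: x ahead of the robot, y to its left, z up, the work surface at z = 0. Lengths are in m, angles in rad, forces in N, time in s.
With the tool pointing down it reaches from about 0.3 to 0.75 m from the base axis. Payload 8.5 kg.
Tool frame: the origin (TCP) lies on the centre line of the jaws, within the pads' length; the fingertips stand 19 mm ahead of it and the grasp point (between the pads) is the TCP; z points along the fingers, y is the line along which they close (so a half turn about z gives the same grasp; the last joint's range is limited). The gripper opens to 85 mm and grips with 20 to 120 N. Pads are 22 mm wide; open, the fingers measure 114 mm over their backs; the gripper's body (76 mm by 85 mm) begins 54 mm behind the grasp point. The pads swing forward as they close: fully open they stand 13 mm farther back than shut.
Start: joints at [0.985, 0.381, 1.297, -0, 1.464, -0.215], TCP at [0.199, 0.513, 0.25] pointing down, gripper open.
Joint ranges: [-3.11, 3.11], [-0.89, 2.33], [0.22, 2.48], [-1.42, 4.56], [0.17, 2.85], [-2.88, 2.88]. Speed limits (rad/s): [2.39, 2.39, 3.14, 3.14, 3.14, 3.14].

## Interface

Orientations are given as [roll, pitch, yaw] about the fixed x, y, z axes, in that order (R = Rz(yaw) Ry(pitch) Rx(roll)).
In Python, from station import sense, get_image, sign_off gives the robot as it stands.
- The arm moves only by the tool move_arm, never from a script. Its argument "deltas" is a list of rows, each an object of numbers: "tx", "ty", "tz": the shift along the tool's x, y, z in mm; "ax", "ay", "az": the turn, a rotation vector about the tool's x, y, z in rad; "claw": the opening, from 0 (shut) to 1 (fully open). A call has 1 to 10 rows; each row shifts and turns the commanded pose from where the row before left it, along the tool's axes as they then stand; what a row does not reach is not made up. A row lasts 1/10 s, in which the tool goes at most 50 mm and 8.59 degrees, less where a joint would pass 70% of its speed; a pose out of reach is approached as far as the arm can. A call is refused whole if a number of a shift passes 50 or a number of a turn 0.15, either way. A call with a gripper value outside its range is refused whole. The fingers move at their own pace and stop on an object; "force" is the grip in N (left out, the last holds). Time passes only in rows, so rows that do not move let the fingers close. It gives the time, the measured TCP pose, the force, the opening and the grip force at its end, in the units of the state.
- sense(): the state, without advancing time (a new reading comes with each control period).
- get_image(name): name is "side" or "top" or "wrist"; returns a dict with "color" (420x560x3 uint8, red, green, blue), "vfov" (degrees; the focal length in pixels is half the picture's height over the tangent of half this angle, whatever the lens; pixels are square), "cx", "cy" (the principal point, pixels), "world_to_cam" (4x4, takes a point from world to camera coordinates). Camera axes: x right, y up, looking along -z (the intrinsics and any distortion apply to the point x, -y, -z); pixel columns grow to the right and rows downward; lengths in m; the calibration is good to about 2 mm. A picture is of the moment at which its call begins. There is no depth.
- sign_off(): hands the job in; it is judged then, once.
The state is a dict: "t": time; "qpos": joint angles; "joint_velocities": joint speeds; "joint_efforts": joint torques, N m; "tool_pos": TCP position; "tcp_rot": TCP orientation; "contact_force": force on the tool from outside, world axes, zero at the start; "moment": the same for the moment, N m; "width": finger opening in m; "grasp_force": force on a finger pad.
Only numpy, scipy, OpenCV 4.12 (cv2) and the standard library are available. Lean on these libraries where they do the work, as an engineer would, in place of code of your own. Each camera call takes 0.05 s, during which the arm holds its last target. There are 200 camera calls.

## Task

Milling is finished: unload the steel jar from the white bench mill. The clamp screw above it has a left-hand thread, so turn the black wing knob clockwise (seen from above) until the brass pad has come right up out of the recess in the jar's lid, then swing the clamp arm aside, anticlockwise, about a quarter turn, and leave it there. Lift the jar out and set it down gently, upright, on the floor of the shallow steel tray, without shifting the tray or the other things on the bench.

Things in the scene. Friction and masses are not known exactly. Their poses are not given: they have to be found in the camera images.
- sample_mill: the white bench mill, fixed to the bench; a housing 45 mm high, 175 (x) by 180 (y) mm. Origin at bench level under the axis of the jar's seat; x points to the mill's back, y to its left, z up. The housing reaches from x = -75 to +100 and from y = -75 to +105 mm. The seat is flat, 50 mm above the bench, with a collar 15 mm high and 59 mm wide inside; the jar stands in it at the start
- clamp_pivot (a point): point on the vertical axis of the steel post (26 mm thick) on which the grey clamp arm swings, 158 mm above the bench, at the arm's mid height; the post stands 65 mm back (+x) and 70 mm left (+y) of the jar's axis in the mill's frame, 95.5 mm from the knob's axis. Arm 26 mm wide, round ends 40 mm wide, 145 to 171 mm above the bench, nut on the post up to 180 mm: keep jar and gripper clear of it
- clamp_arm (a joint): swing of the clamp arm about its post, rad: 0 = over the jar, grows anticlockwise (seen from above) as the arm swings towards the back of the mill, stop at 1.75; stays where it is left (light friction, about 0.12 N m). It is blocked while the pad is in the lid's recess
- clamp_knob (a joint): turn of the wing knob relative to the arm, rad: 0 = screwed right down (starts between 0 and 0.3), grows clockwise seen from above, stop at 4.3. The thread is left-handed and fast: each radian clockwise lifts knob, screw and pad by 2.07 mm; the pad is clear of the lid above 2.2 rad. Friction about 0.18 N m; stays where it is left
- knob_grip (a point): centre of the black wing knob, a straight bar 78 mm long (point's x axis), 14 mm thick (y) and 26 mm high (z), on the screw's axis; below it are a 30 mm wide hub 10 mm high and the bare screw, and the arm's top is 53 mm or more below this point. It stands 224 mm above the bench when screwed down, and rises and swings with the screw and the arm
- jar_mid (a point): centre, half-way up, of the steel grinding jar: an upright cylinder of 56 mm diameter, 80 mm high, 0.3 to 0.6 kg, with a fixed dark knurled lid and a thin blue band; z is its axis. A recess 30 mm wide and 5 mm deep in the lid's top takes the clamp's brass pad (25 mm wide)
- tray: the bare grey shallow steel tray, loose, 180 (x) by 130 (y) by 20 mm high, walls and floor 3 mm; origin at the centre of its underside, so that the jar's centre is 43 mm above it when it stands in the tray. It stands to the left or to the right of the mill
- slide_box: bystander: clear flat box 203 x 139 x 32 mm on the other side of the mill; origin at the centre of its underside
- wash: bystander: white wash bottle with red spout, 75 mm wide, 216 mm high, back left; origin at the centre of its underside
- amber_bottle: bystander: brown bottle with black cap, 48 mm wide, 85 mm high, back left; origin at the centre of its underside
- red_marker: bystander: red marker 130 mm long, back right; origin at the centre of its underside
- green_tape: bystander: roll of green tape 68 mm wide, 18 mm high, back right; origin at the centre of its underside
Things that resemble listed ones, but are neither listed nor needed, are in the scene too. What is shaped like the part that bears jar_mid but pink is not meant.

How it is judged:
On the way, in this order (a step that is already met when the one before it is completed fails the run):
1. the clamp knob is turned clockwise until the pad is clear of the lid (knob past 2.2 rad) (value of joint clamp_knob above 2.2 rad), for 0.1 s.
2. the clamp arm is swung well aside (past 1.1 rad) (value of joint clamp_arm above 1.1 rad), for 0.2 s.
3. the jar is lifted clear of its seat, by 25 mm or more (z of jar_mid in the frame of sample_mill above 0.115 m), for 0.1 s.
At the end, for the whole second after the job is handed in: the jar stands upright (within 0.1 rad) and at rest, flat on the tray's floor, its centre within 62 mm along and 37 mm across of the tray's middle, and the clamp arm is left swung aside (past 1.0 rad) (x of jar_mid in the frame of tray between -0.062 and 0.062 m and y of jar_mid in the frame of tray between -0.037 and 0.037 m and z of jar_mid in the frame of tray between 0.038 and 0.047 m and angle between jar_mid's own z axis and vertical below 0.1 rad and linear speed of jar below 0.02 m/s and value of joint clamp_arm above 1 rad); the robot touches nothing.
It fails at once if the jar is dropped or knocked: it moves faster than 0.5 m/s while the fingers do not hold it (contact force between the fingers and jar below 0.1 N and linear speed of jar above 0.5 m/s).
It fails at once if the jar is tipped beyond 0.7 rad (angle between jar_mid's own z axis and vertical above 0.7 rad).
It fails at once if the tray is shifted by more than 40 mm (distance of tray from where it was at the start of the episode above 0.04 m).
It fails at once if a bystander is shifted by more than 40 mm (distance of any of slide_box, wash, amber_bottle, red_marker, green_tape from where it was at the start of the episode above 0.04 m).
It also fails if it takes over 64 s, if anything falls off the work surface, if the arm or the gripper's body presses on something with over 40 N, if the wrist force passes 120 N, or if a joint passes its speed limit or range.

## Working session

There is one attempt and no reset: what is moved stays moved. The work goes in short steps, Python scripts to look and compute and a tool call to move; the robot and the scene stay as the last step left them, time stands still between calls to the robot, and variables do not carry over. Pictures are saved under pics/ and viewed, at most 10 in all, crops included, and the job is handed in when it is done.

Besides the shell and the picture viewer there is one more tool, called after "Emit:" as name([rows], argument=value, ...), one row to a line, values as JSON. move_arm: Moves the arm, as the interface text tells. Its arguments: {"type":"object","properties":{"deltas":{"type":"array","items":{"type":"object","properties":{"tx":{"type":"number"},"ty":{"type":"number"},"tz":{"type":"number"},"ax":{"type":"number"},"ay":{"type":"number"},"az":{"type":"number"},"claw":{"type":"number"}}}},"force":{"type":"number"}},"required":["deltas"]}

```bash
mkdir -p pics; cat > h.py <<'E'
import numpy as np, cv2
from station import sense, get_image, sign_off
def K(im):
    f=210/np.tan(np.radians(im["vfov"])/2); return f
def ray(im,u,v):
    f=K(im); d=np.array([(u-im["cx"])/f,-(v-im["cy"])/f,-1.])
    M=np.array(im["world_to_cam"]); R=M[:3,:3]; return -R.T@M[:3,3], R.T@d
def onz(im,u,v,z):
    o,d=ray(im,u,v); return o+d*(z-o[2])/d[2]
def proj(im,p):
    M=np.array(im["world_to_cam"]); c=M[:3,:3]@np.array(p)+M[:3,3]; f=K(im)
    return im["cx"]+f*c[0]/-c[2], im["cy"]-f*c[1]/-c[2]
def save(im,n): cv2.imwrite("pics/"+n+".png",im["color"][:,:,::-1])
E
python3 - <<'E'
from h import *
print(sense())
a=[]
for n in("side","top"):
    im=get_image(n); a.append(im["color"]); np.save(n+"0.npy",im,allow_pickle=True)
    print(n,{k:v for k,v in im.items() if k!="color"})
c=np.vstack([a[0],a[1]])
save({"color":a[0]},"side0");save({"color":a[1]},"top0")
E
```

```text
{'t': 0.0, 'qpos': array([ 9.84673426e-01,  3.81191611e-01,  1.29828629e+00,  3.60312530e-06,
        1.46359368e+00, -2.15311527e-01]), 'joint_velocities': array([ 6.73741470e-04,  1.35171277e-03,  2.27037453e-04, -6.78308333e-04,
        2.97340693e-04,  4.12451922e-05]), 'joint_efforts': array([ 4.43133104e-04, -4.48471498e+01, -2.31278658e+01, -1.76070212e-04,
        4.81158044e-03,  7.04167775e-06]), 'tool_pos': array([0.19915624, 0.51238146, 0.24970551]), 'tcp_rot': array([-3.14014864e+00, -3.19475589e-04,  2.77078066e+00]), 'contact_force': array([ 0.13796228, -0.62500788, -0.51188559]), 'moment': array([ 0.01712658, -0.01264823, -0.02124536]), 'grasp_force': 0.0, 'width': 0.08494608544746979}
side {'vfov': 54.07134428162091, 'cx': 283.1678871604781, 'cy': 203.84292733033004, 'world_to_cam': array([[-0.78358008,  0.62128387, -0.0029337 ,  0.41653742],
       [-0.47438116, -0.59523981,  0.64857697,  0.14401456],
       [ 0.40120416,  0.50960369,  0.76114342, -1.27485286],
       [ 0.        ,  0.        ,  0.        ,  1.        ]])}
top {'vfov': 57.70134208154539, 'cx': 278.9500513378114, 'cy': 207.7746270217174, 'world_to_cam': array([[-0.03939856, -0.99922306, -0.00101154, -0.0190611 ],
       [ 0.96626162, -0.03835675,  0.25469047, -0.53794724],
       [-0.25453139,  0.00905703,  0.9670221 , -0.88362367],
       [ 0.        ,  0.        ,  0.        ,  1.        ]])}
```

View pics/side0.png

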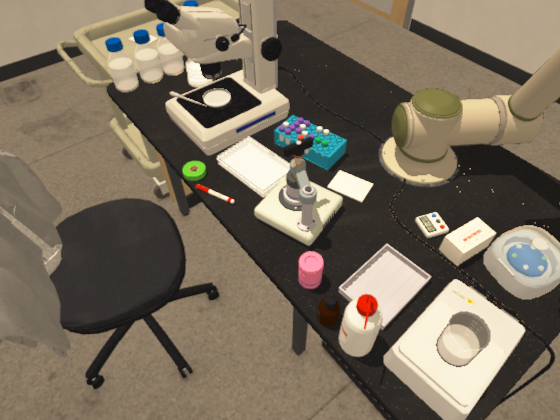

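View pics/top0.png

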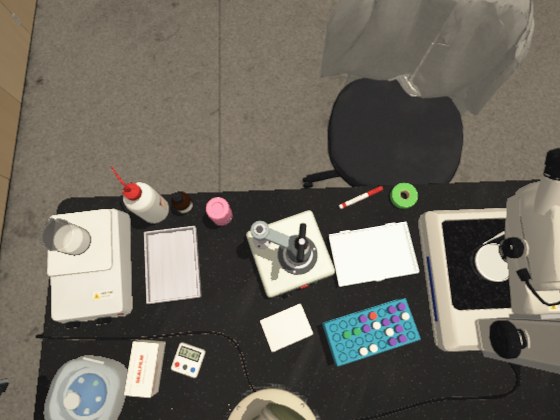

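Top view: the mill is at (290,253), with the steel jar and clamp at (297,250), the post at (260,230) and the black knob at (301,240). The tray is at (172,265).

Things that could be mistaken for the ones I want:
- **Jar:** the pink jar (219,211) and the beaker (72,238) are not it. The steel jar is in the mill at (297,253).
- **Tray:** the slide box (373,254) is clear and flat. The bare grey tray is at (172,265).
- **Knob:** the microscope knobs (512,250) and (507,338) are not it. The wing bar on the clamp is at (301,240).

Next is a close crop to check these choices.

```bash
python3 - <<'E'
from h import *
t=np.load("top0.npy",allow_pickle=True).item();s=np.load("side0.npy",allow_pickle=True).item()
a=cv2.resize(t["color"][200:300,240:340],(400,400),interpolation=2)
b=cv2.resize(s["color"][145:245,250:350],(400,400),interpolation=2)
save({"color":np.hstack([a,b])},"crop0")
# housing outline: white mask
for n,im in(("top",t),("side",s)):
    hsv=cv2.cvtColor(im["color"],cv2.COLOR_RGB2HSV)
    m=((hsv[...,2]>165)&(hsv[...,1]<60)).astype(np.uint8)
    if n=="top": 
        roi=np.zeros_like(m); roi[200:305,240:328 if 0 else 336]=1
        m&=roi
        cs=cv2.findContours(m,0,2)[0]
        for c in cs:
            if cv2.contourArea(c)>100: print(n,cv2.contourArea(c),cv2.minAreaRect(c),cv2.boxPoints(cv2.minAreaRect(c)).round(1).tolist())
# tray
im=t;g=im["color"][215:315,130:215].astype(int);m=(g.min(2)>90).astype(np.uint8)
c=max(cv2.findContours(m,0,2)[0],key=cv2.contourArea);r=cv2.boxPoints(cv2.minAreaRect(c))+[130,215]
P=np.array([onz(im,u,v,.02) for u,v in r]);print("tray",r.round(1).tolist(),P.round(3).tolist(),P.mean(0),np.linalg.norm(P-np.roll(P,1,0),axis=1))
E
```

```text
top 2861.5 ((295.63018798828125, 248.034423828125), (74.92124938964844, 84.23350524902344), 71.1139144897461) [[243.6999969482422, 226.1999969482422], [323.3999938964844, 199.0], [347.6000061035156, 269.79998779296875], [267.8999938964844, 297.1000061035156]]
tray [[140.5, 229.4], [195.7, 225.3], [201.2, 299.5], [146.0, 303.6]] [[0.506, 0.321, 0.02], [0.511, 0.178, 0.02], [0.323, 0.161, 0.02], [0.318, 0.297, 0.02]] [0.41451768 0.23917362 0.02      ] [0.1895369  0.14317475 0.18953033 0.13630933]
```

View pics/crop0.png

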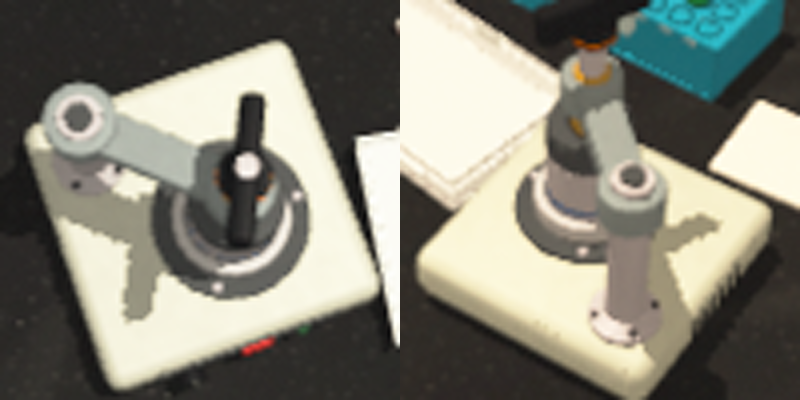

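The crop confirms the choices: the black wing bar is at top (301,242), with ends at (303,224) and (301,260). The post nut is at (259,229). The jar stands under the pad with its blue band visible.

```bash
python3 - <<'E'
from h import *
t=np.load("top0.npy",allow_pickle=True).item()
c=t["color"].astype(int); m=((c.max(2)<55)).astype(np.uint8); r=np.zeros_like(m); r[220:265,294:310]=1; m&=r
cc=max(cv2.findContours(m,0,2)[0],key=cv2.contourArea); print(cv2.minAreaRect(cc), cv2.boundingRect(cc))
k=onz(t,301.5,242,.237);e1=onz(t,303,223.5,.237);e2=onz(t,300.6,260.5,.237);p=onz(t,259.3,229.3,.180)
print("knob",k,"ends",e1,e2,np.linalg.norm(e1-e2),(e1+e2)/2)
d=(e1-e2);print("bar yaw",np.arctan2(d[1],d[0]))
v=p-(e1+e2)/2;print("post",p,"dist",np.hypot(v[0],v[1]),"yaw mill",np.arctan2(v[1],v[0])-np.arctan2(70,65))
# housing corners at z .045 from crop
for u,w in((282,40),(25,135),(118,390),(380,290)): print(onz(t,240+u/4,200+w/4,.040).round(3))
print(proj(t,[.2,.51,.25]))
E
```

```text
((299.65191650390625, 242.4590301513672), (9.814664840698242, 37.68130111694336), 6.709836959838867) (295, 224, 11, 38)
knob [ 0.42022755 -0.08100553  0.237     ] ends [ 0.45789362 -0.0861003   0.237     ] [ 0.38344337 -0.07722022  0.237     ] 0.07497796257906691 [ 0.4206685  -0.08166026  0.237     ]
bar yaw -0.11871456772295022
post [0.46116831 0.00521731 0.18      ] dist 0.0958537763355704 yaw mill 0.3121578552829738
[ 0.535 -0.122  0.04 ]
[0.48  0.045 0.04 ]
[ 0.32  -0.009  0.04 ]
[ 0.374 -0.172  0.04 ]
(np.float64(-18.39798506562238), np.float64(374.27715553722624))
```

Emit:
move_arm([
  {"tz":-30,"claw":1},
  {"tz":-30},
  {"tx":-26,"ty":-29},
  {"tx":-26,"ty":-29},
  {"tx":-26,"ty":-29},
  {"tx":-26,"ty":-29},
  {"tx":-26,"ty":-29},
  {"tx":-26,"ty":-29},
  {"tx":-26,"ty":-29},
  {"tx":-26,"ty":-29},
], force=60)

```text
schema error: expected keys tx, ty, tz, ax, ay, az, claw
```

Emit:
move_arm([
  {"tx":-26,"ty":-29},
  {"tx":-26,"ty":-29},
  {"tx":-26,"ty":-29},
  {"tx":-26,"ty":-29},
  {"tx":-26,"ty":-29},
  {"tx":-26,"ty":-29},
  {"tx":-26,"ty":-29},
  {"tx":-26,"ty":-29},
  {"az":-0.12},
  {"az":-0.13},
])

```text
schema error: expected keys tx, ty, tz, ax, ay, az, claw
```

```bash
cat >> h.py <<'E'
def rel(p,q):
    "world point p -> tool-frame shift in mm, from state q"
    from scipy.spatial.transform import Rotation as R
    return (R.from_euler("xyz",q["tcp_rot"]).as_matrix().T@(np.array(p)-q["tool_pos"])*1000).round(1)
E
python3 - <<'E'
from h import *
w=get_image("wrist"); np.save("w1.npy",w,allow_pickle=True); save(w,"w1"); q=sense()
print(q["t"],q["tool_pos"],q["tcp_rot"],q["qpos"],rel([.4206,-.0813,.242],q))
print("axis",proj(w,[.4206,-.0813,.237]),"e1,e2",proj(w,[.4579,-.0861,.237]),proj(w,[.3834,-.0772,.237]))
E
```

```text
0.15 [0.19919051 0.51245634 0.24985665] [-3.14050905e+00 -1.96399130e-04  2.77085091e+00] [ 9.84716592e-01  3.81076872e-01  1.29802087e+00 -3.99075670e-05
  1.46359546e+00 -2.15333808e-01] [-421.5 -473.2    8.3]
axis (np.float64(-351.00387353288716), np.float64(786.0594834500843)) e1,e2 (np.float64(-316.7366695235455), np.float64(810.5651335690206)) (np.float64(-388.517544675645), np.float64(759.9261512246882))
```

View pics/w1.png

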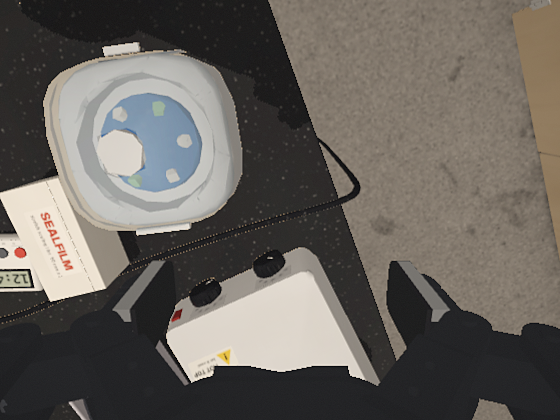

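The move was refused because every key is required, so this wrist view only shows the start pose: the water bath at (145,140), and the white device under the fingers. I'll resend with all keys.

Emit:
move_arm([
  {"tx":0,"ty":0,"tz":-30,"ax":0,"ay":0,"az":0,"claw":1},
  {"tx":0,"ty":0,"tz":-30,"ax":0,"ay":0,"az":0,"claw":1},
  {"tx":-26,"ty":-29,"tz":0,"ax":0,"ay":0,"az":0,"claw":1},
  {"tx":-26,"ty":-29,"tz":0,"ax":0,"ay":0,"az":0,"claw":1},
  {"tx":-26,"ty":-29,"tz":0,"ax":0,"ay":0,"az":0,"claw":1},
  {"tx":-26,"ty":-29,"tz":0,"ax":0,"ay":0,"az":0,"claw":1},
  {"tx":-26,"ty":-29,"tz":0,"ax":0,"ay":0,"az":0,"claw":1},
  {"tx":-26,"ty":-29,"tz":0,"ax":0,"ay":0,"az":0,"claw":1},
  {"tx":-26,"ty":-29,"tz":0,"ax":0,"ay":0,"az":0,"claw":1},
  {"tx":-26,"ty":-29,"tz":0,"ax":0,"ay":0,"az":0,"claw":1},
], force=60)

```text
t: 1.15
tool_pos: [0.3091, 0.2195, 0.3103]
tcp_rot: [-3.142, 0.0, 2.771]
contact_force: [0.7, 1.2, 0.3]
width: 0.0853
grasp_force: 0.0
```

Emit:
move_arm([
  {"tx":-26,"ty":-29,"tz":0,"ax":0,"ay":0,"az":0,"claw":1},
  {"tx":-26,"ty":-29,"tz":0,"ax":0,"ay":0,"az":0,"claw":1},
  {"tx":-26,"ty":-29,"tz":0,"ax":0,"ay":0,"az":0,"claw":1},
  {"tx":-26,"ty":-29,"tz":0,"ax":0,"ay":0,"az":0,"claw":1},
  {"tx":-26,"ty":-29,"tz":0,"ax":0,"ay":0,"az":0,"claw":1},
  {"tx":-26,"ty":-29,"tz":0,"ax":0,"ay":0,"az":0,"claw":1},
  {"tx":-20,"ty":-24,"tz":0,"ax":0,"ay":0,"az":0,"claw":1},
  {"tx":0,"ty":0,"tz":0,"ax":0,"ay":0,"az":-0.12,"claw":1},
  {"tx":0,"ty":0,"tz":0,"ax":0,"ay":0,"az":-0.13,"claw":1},
  {"tx":0,"ty":0,"tz":0,"ax":0,"ay":0,"az":0,"claw":1},
])

```text
t: 2.15
tool_pos: [0.4013, -0.0275, 0.3101]
tcp_rot: [3.141, -0.001, 3.021]
contact_force: [-0.8, 0.6, 0.6]
width: 0.0852
grasp_force: 0.0
```

```bash
python3 - <<'E'
from h import *
w=get_image("wrist"); np.save("w2.npy",w,allow_pickle=True); save(w,"w2"); q=sense()
print(q["t"],q["tool_pos"],q["tcp_rot"],q["qpos"],rel([.4206,-.0813,.242],q))
print("axis",proj(w,[.4206,-.0813,.237]),"e1,e2",proj(w,[.4579,-.0861,.237]),proj(w,[.3834,-.0772,.237]))
E
```

```text
2.2 [ 0.40129277 -0.02731279  0.31018245] [ 3.14149915e+00 -3.64107267e-04  3.01797575e+00] [-3.64410641e-01  7.16135461e-02  1.53974585e+00  3.97578776e-06
  1.53060916e+00 -1.81159020e+00] [-25.8 -51.2  68.2]
axis (np.float64(197.16398889318862), np.float64(266.14075783458503)) e1,e2 (np.float64(200.49139526454837), np.float64(320.20842684419813)) (np.float64(192.35185085058413), np.float64(207.04944329186705))
```

View pics/w2.png

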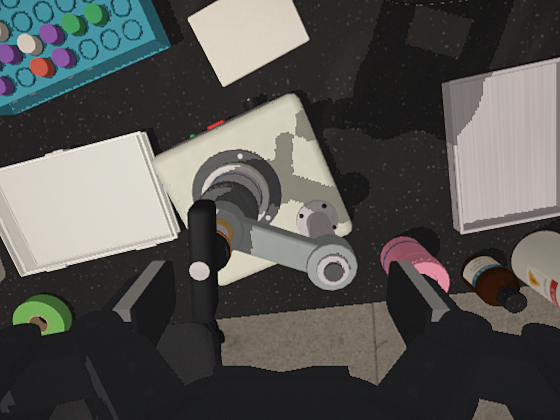

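The wrist view shows the wing knob's bar from about (203,203) to (205,330), with the screw top at (199,270), about 4 px from the predicted axis. Next I'll refine the bar's edges.

```bash
python3 - <<'E'
from h import *
w=np.load("w2.npy",allow_pickle=True).item(); c=w["color"].astype(int)
g=c.max(2)
for r in (208,216,224,250,258,280,290,300,310,318,324,330): print(r,g[r,182:226:2].tolist())
m=((c.min(2)>170)).astype(np.uint8);m[:262]=0;m[280:]=0;m[:,:188]=0;m[:,212:]=0
M=cv2.moments(m,True);u,v=M["m10"]/M["m00"],M["m01"]/M["m00"];print("dot",u,v,M["m00"],onz(w,u,v,.237),onz(w,u,v,.241))
E
```

```text
208 [215, 214, 216, 214, 22, 23, 24, 28, 26, 24, 26, 23, 23, 19, 21, 19, 20, 110, 100, 91, 88, 87]
216 [203, 209, 217, 20, 45, 55, 51, 50, 48, 47, 45, 39, 34, 26, 20, 20, 20, 74, 99, 99, 97, 97]
224 [22, 84, 223, 37, 43, 52, 50, 51, 46, 45, 44, 37, 34, 27, 23, 22, 20, 66, 126, 120, 118, 117]
250 [43, 42, 37, 40, 33, 45, 49, 49, 47, 43, 43, 40, 34, 28, 23, 20, 17, 20, 23, 23, 27, 21]
258 [44, 42, 41, 47, 34, 40, 47, 47, 47, 45, 42, 41, 37, 32, 24, 22, 23, 21, 25, 23, 23, 22]
280 [40, 40, 41, 40, 34, 34, 31, 21, 140, 127, 70, 25, 31, 30, 28, 21, 22, 14, 218, 215, 217, 214]
290 [41, 41, 43, 40, 38, 34, 39, 44, 42, 41, 42, 40, 37, 31, 29, 23, 21, 21, 34, 43, 43, 44]
300 [42, 40, 42, 40, 41, 34, 35, 41, 41, 42, 41, 40, 35, 34, 28, 23, 19, 20, 28, 41, 40, 39]
310 [41, 41, 40, 41, 40, 35, 37, 39, 41, 38, 38, 38, 35, 34, 31, 26, 20, 37, 41, 40, 41, 41]
318 [38, 42, 39, 40, 41, 35, 36, 37, 38, 40, 38, 36, 37, 33, 31, 27, 41, 34, 28, 23, 79, 89]
324 [47, 48, 47, 46, 45, 45, 45, 43, 42, 41, 28, 22, 20, 29, 30, 20, 24, 13, 107, 110, 120, 118]
330 [48, 48, 48, 47, 46, 45, 45, 45, 44, 45, 42, 42, 40, 34, 25, 26, 23, 17, 13, 18, 107, 113]
dot 198.8 270.7163636363636 275.0 [ 0.42372634 -0.08086867  0.237     ] [ 0.42188585 -0.07963148  0.241     ]
```

Emit:
move_arm([
  {"tx":-9,"ty":-17,"tz":0,"ax":0,"ay":0,"az":0,"claw":1},
  {"tx":-9,"ty":-17,"tz":0,"ax":0,"ay":0,"az":0,"claw":1},
  {"tx":-8.6,"ty":-16.6,"tz":0,"ax":0,"ay":0,"az":0.03,"claw":1},
  {"tx":0,"ty":0,"tz":20,"ax":0,"ay":0,"az":0,"claw":0.7},
  {"tx":0,"ty":0,"tz":20,"ax":0,"ay":0,"az":0,"claw":0.6},
  {"tx":0,"ty":0,"tz":18,"ax":0,"ay":0,"az":0,"claw":0.5},
  {"tx":0,"ty":0,"tz":10,"ax":0,"ay":0,"az":0,"claw":0.5},
  {"tx":0,"ty":0,"tz":0,"ax":0,"ay":0,"az":0,"claw":0.4},
  {"tx":0,"ty":0,"tz":0,"ax":0,"ay":0,"az":0,"claw":0.3},
  {"tx":0,"ty":0,"tz":0,"ax":0,"ay":0,"az":0,"claw":0.3},
], force=40)

```text
t: 3.2
tool_pos: [0.422, -0.0808, 0.2432]
tcp_rot: [-3.141, 0.002, 2.99]
contact_force: [-0.5, -0.3, 0.4]
width: 0.0259
grasp_force: 0.0
```

Emit:
move_arm([
  {"tx":0,"ty":0,"tz":0,"ax":0,"ay":0,"az":0,"claw":0.2},
  {"tx":0,"ty":0,"tz":0,"ax":0,"ay":0,"az":0,"claw":0.15},
  {"tx":0,"ty":0,"tz":0,"ax":0,"ay":0,"az":0,"claw":0.1},
  {"tx":0,"ty":0,"tz":0,"ax":0,"ay":0,"az":0,"claw":0},
  {"tx":0,"ty":0,"tz":0,"ax":0,"ay":0,"az":0,"claw":0},
  {"tx":0,"ty":0,"tz":0,"ax":0,"ay":0,"az":0,"claw":0},
])

```text
t: 3.8
tool_pos: [0.4221, -0.0801, 0.2431]
tcp_rot: [3.14, 0.002, 2.991]
contact_force: [1.1, 5.1, 3.6]
width: 0.013
grasp_force: 39.9
```

```bash
python3 - <<'E'
from h import *
q=sense(); print({k:np.round(v,3) for k,v in q.items()})
E
```

```text
{'t': np.float64(3.8), 'qpos': array([-0.466,  0.174,  1.618,  0.002,  1.348, -1.886]), 'joint_velocities': array([ 0.   , -0.001,  0.001,  0.   , -0.001, -0.   ]), 'joint_efforts': array([ -2.406, -30.216, -21.057,  -1.2  ,  -0.282,   0.14 ]), 'tool_pos': array([ 0.422, -0.08 ,  0.243]), 'tcp_rot': array([3.140e+00, 2.000e-03, 2.991e+00]), 'contact_force': array([1.094, 5.147, 3.592]), 'moment': array([ 0.817, -0.228,  0.155]), 'grasp_force': np.float64(39.926), 'width': np.float64(0.013)}
```

Emit:
move_arm([
  {"tx":0,"ty":0.7,"tz":-0.2,"ax":0,"ay":0,"az":0.1,"claw":0},
  {"tx":0,"ty":0,"tz":-0.2,"ax":0,"ay":0,"az":0.1,"claw":0},
  {"tx":0,"ty":0,"tz":-0.2,"ax":0,"ay":0,"az":0.1,"claw":0},
  {"tx":0,"ty":0,"tz":-0.2,"ax":0,"ay":0,"az":0.1,"claw":0},
  {"tx":0,"ty":0,"tz":-0.2,"ax":0,"ay":0,"az":0.1,"claw":0},
  {"tx":0,"ty":0,"tz":-0.2,"ax":0,"ay":0,"az":0.1,"claw":0},
  {"tx":0,"ty":0,"tz":-0.2,"ax":0,"ay":0,"az":0.1,"claw":0},
  {"tx":0,"ty":0,"tz":-0.2,"ax":0,"ay":0,"az":0.1,"claw":0},
], force=60)

```text
t: 4.6
tool_pos: [0.4224, -0.0792, 0.2448]
tcp_rot: [3.139, 0.0, 2.187]
contact_force: [2.4, 7.8, 5.6]
width: 0.012
grasp_force: 63.7
```

Emit:
move_arm([
  {"tx":0,"ty":0.5,"tz":-0.25,"ax":0,"ay":0,"az":0.12,"claw":0},
  {"tx":0,"ty":0,"tz":-0.25,"ax":0,"ay":0,"az":0.12,"claw":0},
  {"tx":0,"ty":0,"tz":-0.25,"ax":0,"ay":0,"az":0.12,"claw":0},
  {"tx":0,"ty":0,"tz":-0.25,"ax":0,"ay":0,"az":0.12,"claw":0},
  {"tx":0,"ty":0,"tz":-0.25,"ax":0,"ay":0,"az":0.12,"claw":0},
  {"tx":0,"ty":0,"tz":-0.25,"ax":0,"ay":0,"az":0.12,"claw":0},
  {"tx":0,"ty":0,"tz":-0.25,"ax":0,"ay":0,"az":0.12,"claw":0},
  {"tx":0,"ty":0,"tz":-0.25,"ax":0,"ay":0,"az":0.12,"claw":0},
  {"tx":0,"ty":0,"tz":-0.25,"ax":0,"ay":0,"az":0.12,"claw":0},
])

```text
t: 5.5
tool_pos: [0.4234, -0.079, 0.2471]
tcp_rot: [3.138, -0.003, 1.106]
contact_force: [5.8, 6.3, 2.6]
width: 0.0123
grasp_force: 63.3
```

Emit:
move_arm([
  {"tx":0,"ty":0,"tz":-0.25,"ax":0,"ay":0,"az":0.12,"claw":0},
  {"tx":0,"ty":0,"tz":-0.25,"ax":0,"ay":0,"az":0.12,"claw":0},
  {"tx":0,"ty":0,"tz":-0.25,"ax":0,"ay":0,"az":0.12,"claw":0},
  {"tx":0,"ty":0,"tz":-0.25,"ax":0,"ay":0,"az":0.12,"claw":0},
  {"tx":0,"ty":0,"tz":-0.25,"ax":0,"ay":0,"az":0.12,"claw":0},
  {"tx":0,"ty":0,"tz":-0.25,"ax":0,"ay":0,"az":0.12,"claw":0},
  {"tx":0,"ty":0,"tz":-0.25,"ax":0,"ay":0,"az":0.12,"claw":0},
  {"tx":0,"ty":0,"tz":-0.25,"ax":0,"ay":0,"az":0.12,"claw":0},
  {"tx":0,"ty":0,"tz":-0.25,"ax":0,"ay":0,"az":0.12,"claw":0},
  {"tx":0,"ty":0,"tz":0,"ax":0,"ay":0,"az":0,"claw":0},
])

```text
t: 6.5
tool_pos: [0.4241, -0.0799, 0.2494]
tcp_rot: [3.141, -0.006, 0.027]
contact_force: [8.5, 2.1, 0.8]
width: 0.0124
grasp_force: 63.0
```

```bash
python3 - <<'E'
from h import *
q=sense(); print({k:np.round(v,3) for k,v in q.items()})
E
```

```text
{'t': np.float64(6.5), 'qpos': array([-0.463,  0.17 ,  1.604,  0.002,  1.362,  1.08 ]), 'joint_velocities': array([ 0.001,  0.   ,  0.002, -0.   , -0.002, -0.086]), 'joint_efforts': array([ -1.321, -32.708, -19.148,  -1.5  ,   1.673,   0.886]), 'tool_pos': array([ 0.424, -0.08 ,  0.249]), 'tcp_rot': array([ 3.141, -0.006,  0.027]), 'contact_force': array([8.469, 2.066, 0.796]), 'moment': array([ 0.474, -1.429, -0.203]), 'grasp_force': np.float64(63.008), 'width': np.float64(0.012)}
```

Emit:
move_arm([
  {"tx":8.7,"ty":3.9,"tz":0,"ax":0,"ay":0,"az":-0.1,"claw":0},
  {"tx":8.7,"ty":3.9,"tz":0,"ax":0,"ay":0,"az":-0.1,"claw":0},
  {"tx":8.7,"ty":3.9,"tz":0,"ax":0,"ay":0,"az":-0.1,"claw":0},
  {"tx":8.7,"ty":3.9,"tz":0,"ax":0,"ay":0,"az":-0.1,"claw":0},
  {"tx":8.7,"ty":3.9,"tz":0,"ax":0,"ay":0,"az":-0.1,"claw":0},
])

```text
t: 7.0
tool_pos: [0.4691, -0.0885, 0.2493]
tcp_rot: [3.141, -0.001, 0.534]
contact_force: [-0.8, 3.2, 5.2]
width: 0.0124
grasp_force: 63.6
```

```bash
python3 - <<'E'
from h import *
q=sense(); print({k:np.round(v,3) for k,v in q.items()})
E
```

```text
{'t': np.float64(7.0), 'qpos': array([-4.360e-01,  2.540e-01,  1.491e+00,  1.000e-03,  1.395e+00,
        6.010e-01]), 'joint_velocities': array([ 0.092,  0.163, -0.229,  0.001,  0.068, -0.901]), 'joint_efforts': array([ -1.564, -35.765, -20.958,  -0.56 ,  -0.618,   1.062]), 'tool_pos': array([ 0.469, -0.089,  0.249]), 'tcp_rot': array([ 3.141e+00, -1.000e-03,  5.340e-01]), 'contact_force': array([-0.796,  3.214,  5.165]), 'moment': array([ 0.546,  0.201, -0.137]), 'grasp_force': np.float64(63.632), 'width': np.float64(0.012)}
```

Forces are small, so I'll carry on with the swing.

Emit:
move_arm([
  {"tx":8.7,"ty":3.9,"tz":0,"ax":0,"ay":0,"az":-0.1,"claw":0},
  {"tx":8.7,"ty":3.9,"tz":0,"ax":0,"ay":0,"az":-0.1,"claw":0},
  {"tx":8.7,"ty":3.9,"tz":0,"ax":0,"ay":0,"az":-0.1,"claw":0},
  {"tx":8.7,"ty":3.9,"tz":0,"ax":0,"ay":0,"az":-0.1,"claw":0},
  {"tx":8.7,"ty":3.9,"tz":0,"ax":0,"ay":0,"az":-0.1,"claw":0},
])

```text
t: 7.5
tool_pos: [0.5141, -0.0744, 0.2493]
tcp_rot: [3.14, 0.0, 1.034]
contact_force: [-1.4, 0.0, 4.9]
width: 0.0123
grasp_force: 63.5
```

Emit:
move_arm([
  {"tx":8.7,"ty":3.9,"tz":0,"ax":0,"ay":0,"az":-0.1,"claw":0},
  {"tx":8.7,"ty":3.9,"tz":0,"ax":0,"ay":0,"az":-0.1,"claw":0},
  {"tx":8.7,"ty":3.9,"tz":0,"ax":0,"ay":0,"az":-0.1,"claw":0},
  {"tx":8.7,"ty":3.9,"tz":0,"ax":0,"ay":0,"az":-0.1,"claw":0},
  {"tx":0,"ty":0,"tz":0,"ax":0,"ay":0,"az":0,"claw":0},
  {"tx":0,"ty":0,"tz":0,"ax":0,"ay":0,"az":0,"claw":0},
])

```text
t: 8.1
tool_pos: [0.5415, -0.0486, 0.2493]
tcp_rot: [3.139, 0.001, 1.428]
contact_force: [2.5, -0.9, 4.9]
width: 0.012
grasp_force: 63.6
```

```bash
python3 - <<'E'
from h import *
q=sense(); print({k:np.round(v,3) for k,v in q.items()})
E
```

```text
{'t': np.float64(8.1), 'qpos': array([-0.307,  0.369,  1.318, -0.   ,  1.451, -0.165]), 'joint_velocities': array([-0.005, -0.004,  0.004,  0.004, -0.002,  0.005]), 'joint_efforts': array([ 7.1600e-01, -4.1684e+01, -2.0745e+01,  1.2500e-01,  4.4500e-01,
        6.0000e-03]), 'tool_pos': array([ 0.542, -0.049,  0.249]), 'tcp_rot': array([3.139e+00, 1.000e-03, 1.428e+00]), 'contact_force': array([ 2.475, -0.909,  4.899]), 'moment': array([-0.121, -0.205,  0.067]), 'grasp_force': np.float64(63.598), 'width': np.float64(0.012)}
```

Emit:
move_arm([
  {"tx":0,"ty":0,"tz":0,"ax":0,"ay":0,"az":0,"claw":0.6},
  {"tx":0,"ty":0,"tz":0,"ax":0,"ay":0,"az":0,"claw":0.6},
  {"tx":0,"ty":0,"tz":0,"ax":0,"ay":0,"az":0,"claw":0.6},
  {"tx":0,"ty":0,"tz":0,"ax":0,"ay":0,"az":0,"claw":0.6},
  {"tx":0,"ty":0,"tz":-20,"ax":0,"ay":0,"az":0,"claw":0.6},
  {"tx":0,"ty":0,"tz":-30,"ax":0,"ay":0,"az":0,"claw":1},
  {"tx":0,"ty":0,"tz":-30,"ax":0,"ay":0,"az":0,"claw":1},
])

```text
t: 8.8
tool_pos: [0.5407, -0.0482, 0.3292]
tcp_rot: [-3.14, -0.0, 1.43]
contact_force: [-0.1, 0.1, -0.1]
width: 0.0782
grasp_force: 0.0
```

Emit:
move_arm([
  {"tx":-19,"ty":-26,"tz":0,"ax":0,"ay":0,"az":0,"claw":1},
  {"tx":-19,"ty":-26,"tz":0,"ax":0,"ay":0,"az":0,"claw":1},
  {"tx":-19,"ty":-26,"tz":0,"ax":0,"ay":0,"az":0,"claw":1},
  {"tx":-19,"ty":-26,"tz":0,"ax":0,"ay":0,"az":0,"claw":1},
  {"tx":-19,"ty":-26,"tz":0,"ax":0,"ay":0,"az":0,"claw":1},
  {"tx":0,"ty":0,"tz":0,"ax":0,"ay":0,"az":0.1,"claw":1},
  {"tx":0,"ty":0,"tz":0,"ax":0,"ay":0,"az":0.1,"claw":1},
  {"tx":0,"ty":0,"tz":0,"ax":0,"ay":0,"az":0.1,"claw":1},
  {"tx":0,"ty":0,"tz":0,"ax":0,"ay":0,"az":0,"claw":1},
])

```text
t: 9.7
tool_pos: [0.3988, -0.1242, 0.3284]
tcp_rot: [-3.141, -0.0, 1.129]
contact_force: [0.9, 0.7, 0.3]
width: 0.0853
grasp_force: 0.0
```

```bash
python3 - <<'E'
from h import *
w=get_image("wrist"); np.save("w3.npy",w,allow_pickle=True); save(w,"w3"); q=sense()
print(q["t"],q["tool_pos"],q["tcp_rot"],q["qpos"],rel([.4225,-.080,.105],q))
o,d=ray(w,280,210);print("cam in tool",rel(o,q))
print("lid centre",proj(w,[.4225,-.080,.130]))
s=get_image("side"); save({"color":cv2.resize(s["color"][100:310,200:480],(800,600),interpolation=2)},"s3")
E
```

```text
9.75 [ 0.39889922 -0.12417538  0.32839389] [-3.14146269e+00 -2.90539827e-05  1.13258569e+00] [-5.86887357e-01  9.08767746e-02  1.46595056e+00  9.48331008e-06
  1.58489815e+00 -1.48676590e-01] [ 50.    2.7 223.4]
cam in tool [  68.3   -0.4 -125.5]
lid centre (np.float64(284.31959976223993), np.float64(125.00597523639755))
```

View pics/w3.png

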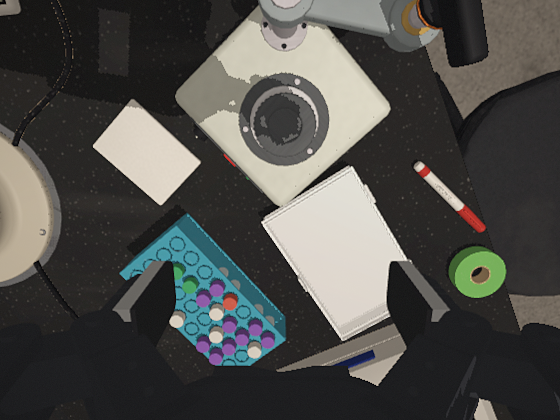

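The wrist view shows the arm swung well clear, with knob and arm at the top right. The jar's dark lid is at about (280,122), within a few px of the prediction (284,125). I'll fit the lid to refine it.

```bash
python3 - <<'E'
from h import *
w=np.load("w3.npy",allow_pickle=True).item(); s=w["color"][75:170,235:335]
save({"color":cv2.resize(s,(600,570),interpolation=2)},"w3c")
E
```

```text
(no output)
```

View pics/w3c.png

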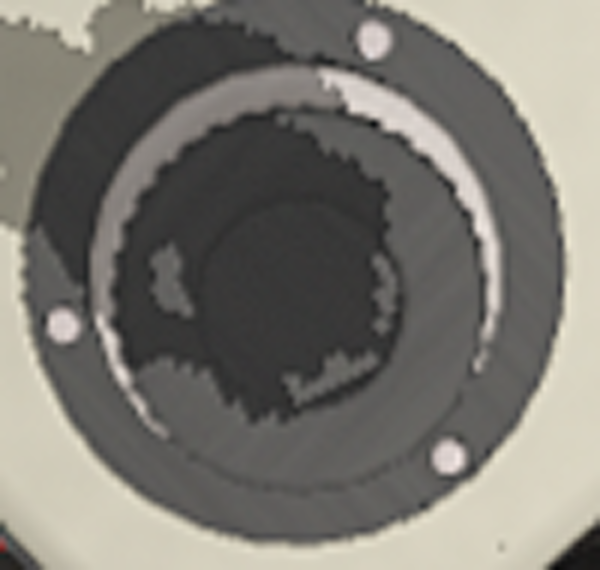

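Emit:
move_arm([
  {"tx":17,"ty":1,"tz":0,"ax":0,"ay":0,"az":0,"claw":1},
  {"tx":17,"ty":1,"tz":20,"ax":0,"ay":0,"az":0,"claw":1},
  {"tx":16,"ty":0.8,"tz":30,"ax":0,"ay":0,"az":0,"claw":1},
  {"tx":0,"ty":0,"tz":30,"ax":0,"ay":0,"az":0,"claw":1},
  {"tx":0,"ty":0,"tz":25,"ax":0,"ay":0,"az":0,"claw":1},
  {"tx":0,"ty":0,"tz":25,"ax":0,"ay":0,"az":0,"claw":1},
])

```text
t: 10.4
tool_pos: [0.4228, -0.0798, 0.1974]
tcp_rot: [-3.141, -0.0, 1.134]
contact_force: [0.7, -1.0, 0.1]
width: 0.0857
grasp_force: 0.0
```

Emit:
move_arm([
  {"tx":0,"ty":0,"tz":25,"ax":0,"ay":0,"az":0,"claw":1},
  {"tx":0,"ty":0,"tz":20,"ax":0,"ay":0,"az":0,"claw":1},
  {"tx":0,"ty":0,"tz":20,"ax":0,"ay":0,"az":0,"claw":1},
  {"tx":0,"ty":0,"tz":15,"ax":0,"ay":0,"az":0,"claw":1},
  {"tx":0,"ty":0,"tz":13,"ax":0,"ay":0,"az":0,"claw":1},
  {"tx":0,"ty":0,"tz":0,"ax":0,"ay":0,"az":0,"claw":1},
])

```text
t: 11.0
tool_pos: [0.4223, -0.0798, 0.1043]
tcp_rot: [-3.138, -0.0, 1.133]
contact_force: [0.6, -0.4, 0.3]
width: 0.0853
grasp_force: 0.0
```

```bash
python3 - <<'E'
from h import *
q=sense(); print(q["t"],q["tool_pos"],q["tcp_rot"],q["contact_force"],rel([.4225,-.080,.105],q))
E
```

```text
11.0 [ 0.42226484 -0.07982717  0.10426566] [-3.13849769e+00 -7.16038244e-05  1.13270414e+00] [ 0.61524831 -0.39510099  0.34753705] [-0.1  0.3 -0.7]
```

Emit:
move_arm([
  {"tx":0,"ty":0,"tz":0,"ax":0,"ay":0,"az":0,"claw":0.8},
  {"tx":0,"ty":0,"tz":0,"ax":0,"ay":0,"az":0,"claw":0.7},
  {"tx":0,"ty":0,"tz":0,"ax":0,"ay":0,"az":0,"claw":0.65},
  {"tx":0,"ty":0,"tz":0,"ax":0,"ay":0,"az":0,"claw":0.6},
  {"tx":0,"ty":0,"tz":0,"ax":0,"ay":0,"az":0,"claw":0.4},
  {"tx":0,"ty":0,"tz":0,"ax":0,"ay":0,"az":0,"claw":0.3},
  {"tx":0,"ty":0,"tz":0,"ax":0,"ay":0,"az":0,"claw":0.3},
  {"tx":0,"ty":0,"tz":0,"ax":0,"ay":0,"az":0,"claw":0.3},
], force=60)

```text
t: 11.8
tool_pos: [0.4233, -0.0803, 0.1065]
tcp_rot: [3.139, 0.0, 1.131]
contact_force: [-0.3, -0.4, 7.6]
width: 0.0546
grasp_force: 62.0
```

Emit:
move_arm([
  {"tx":0,"ty":0,"tz":-3,"ax":0,"ay":0,"az":0,"claw":0.3},
  {"tx":0,"ty":0,"tz":-5,"ax":0,"ay":0,"az":0,"claw":0.3},
  {"tx":0,"ty":0,"tz":-6,"ax":0,"ay":0,"az":0,"claw":0.3},
  {"tx":0,"ty":0,"tz":-6,"ax":0,"ay":0,"az":0,"claw":0.3},
])

```text
t: 12.2
tool_pos: [0.4227, -0.0801, 0.1259]
tcp_rot: [-3.141, -0.0, 1.131]
contact_force: [0.3, 1.1, -3.1]
width: 0.0547
grasp_force: 63.8
```

Emit:
move_arm([
  {"tx":0,"ty":0,"tz":-16,"ax":0,"ay":0,"az":0,"claw":0.3},
  {"tx":0,"ty":0,"tz":-16,"ax":0,"ay":0,"az":0,"claw":0.3},
  {"tx":0,"ty":0,"tz":-16,"ax":0,"ay":0,"az":0,"claw":0.3},
  {"tx":0,"ty":0,"tz":-16,"ax":0,"ay":0,"az":0,"claw":0.3},
  {"tx":-7,"ty":-15,"tz":0,"ax":0,"ay":0,"az":0,"claw":0.3},
  {"tx":-7,"ty":-15,"tz":0,"ax":0,"ay":0,"az":0,"claw":0.3},
  {"tx":-7,"ty":-15,"tz":0,"ax":0,"ay":0,"az":0,"claw":0.3},
  {"tx":-6.7,"ty":-13.8,"tz":0,"ax":0,"ay":0,"az":0,"claw":0.3},
])

```text
t: 13.0
tool_pos: [0.357, -0.0799, 0.1897]
tcp_rot: [3.142, 0.0, 1.131]
contact_force: [0.5, -0.2, -1.9]
width: 0.0547
grasp_force: 64.4
```

Emit:
move_arm([
  {"tx":16,"ty":-7.5,"tz":0,"ax":0,"ay":0,"az":0,"claw":0.3},
  {"tx":27,"ty":-12.7,"tz":0,"ax":0,"ay":0,"az":0,"claw":0.3},
  {"tx":30,"ty":-14.1,"tz":0,"ax":0,"ay":0,"az":0,"claw":0.3},
  {"tx":30,"ty":-14.1,"tz":0,"ax":0,"ay":0,"az":0,"claw":0.3},
  {"tx":30,"ty":-14.1,"tz":0,"ax":0,"ay":0,"az":0,"claw":0.3},
  {"tx":30,"ty":-14.1,"tz":0,"ax":0,"ay":0,"az":0,"claw":0.3},
  {"tx":30,"ty":-14.1,"tz":0,"ax":0,"ay":0,"az":0,"claw":0.3},
  {"tx":30,"ty":-14.1,"tz":0,"ax":0,"ay":0,"az":0,"claw":0.3},
  {"tx":30,"ty":-14.1,"tz":0,"ax":0,"ay":0,"az":0,"claw":0.3},
])

```text
t: 13.9
tool_pos: [0.3577, 0.2008, 0.1898]
tcp_rot: [3.141, -0.0, 1.131]
contact_force: [1.0, 0.2, -3.4]
width: 0.055
grasp_force: 64.4
```

```bash
python3 - <<'E'
from h import *
q=sense(); print(q["t"],q["tool_pos"],q["tcp_rot"],q["contact_force"],q["grasp_force"],q["width"],rel([.407,.239,.0595],q))
t=get_image("top"); save(t,"top4")
E
```

```text
13.9 [0.35765065 0.20081266 0.18983497] [ 3.14130920e+00 -1.35876496e-04  1.13099178e+00] [ 1.00467065  0.23740644 -3.38837144] 64.40077267354354 0.054956028281748975 [ 55.5  28.4 130.4]
```

View pics/top4.png

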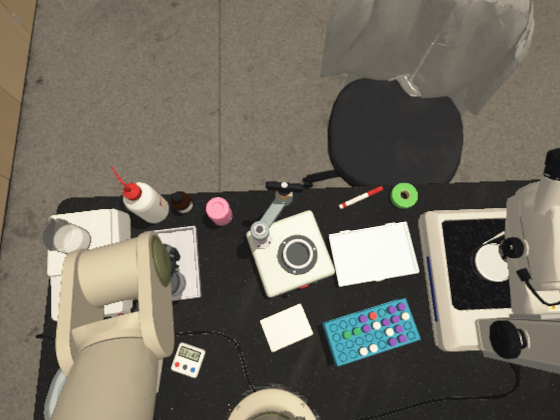

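The top view shows the seat empty at (297,253) and the arm swung aside, with the knob at (285,187). The tray and the other things haven't moved. Next I'll move over the tray's middle and lower the jar.

Emit:
move_arm([
  {"tx":18,"ty":9,"tz":0,"ax":0,"ay":0,"az":0,"claw":0.3},
  {"tx":19,"ty":10,"tz":0,"ax":0,"ay":0,"az":0,"claw":0.3},
  {"tx":18.5,"ty":9.4,"tz":10,"ax":0,"ay":0,"az":0,"claw":0.3},
  {"tx":0,"ty":0,"tz":22,"ax":0,"ay":0,"az":0,"claw":0.3},
  {"tx":0,"ty":0,"tz":25,"ax":0,"ay":0,"az":0,"claw":0.3},
  {"tx":0,"ty":0,"tz":25,"ax":0,"ay":0,"az":0,"claw":0.3},
  {"tx":0,"ty":0,"tz":20,"ax":0,"ay":0,"az":0,"claw":0.3},
  {"tx":0,"ty":0,"tz":14,"ax":0,"ay":0,"az":0,"claw":0.3},
  {"tx":0,"ty":0,"tz":6,"ax":0,"ay":0,"az":0,"claw":0.3},
  {"tx":0,"ty":0,"tz":0,"ax":0,"ay":0,"az":0,"claw":0.3},
])

```text
t: 14.95
tool_pos: [0.4073, 0.2374, 0.0673]
tcp_rot: [-3.141, 0.001, 1.131]
contact_force: [-0.4, 0.6, -3.6]
width: 0.0548
grasp_force: 64.5
```

Emit:
move_arm([
  {"tx":0,"ty":0,"tz":2,"ax":0,"ay":0,"az":0,"claw":0.3},
  {"tx":0,"ty":0,"tz":2,"ax":0,"ay":0,"az":0,"claw":0.3},
  {"tx":0,"ty":0,"tz":1,"ax":0,"ay":0,"az":0,"claw":0.3},
  {"tx":0,"ty":0,"tz":0,"ax":0,"ay":0,"az":0,"claw":0.3},
])

```text
t: 15.35
tool_pos: [0.4074, 0.2375, 0.0626]
tcp_rot: [3.141, -0.0, 1.131]
contact_force: [-0.2, -0.4, -3.7]
width: 0.0547
grasp_force: 64.5
```

Emit:
move_arm([
  {"tx":0,"ty":0,"tz":1,"ax":0,"ay":0,"az":0,"claw":0.3},
  {"tx":0,"ty":0,"tz":1,"ax":0,"ay":0,"az":0,"claw":0.3},
  {"tx":0,"ty":0,"tz":0.5,"ax":0,"ay":0,"az":0,"claw":0.3},
  {"tx":0,"ty":0,"tz":0,"ax":0,"ay":0,"az":0,"claw":0.3},
])

```text
t: 15.75
tool_pos: [0.4073, 0.2375, 0.0599]
tcp_rot: [-3.141, 0.0, 1.131]
contact_force: [-1.0, 0.7, -3.9]
width: 0.0548
grasp_force: 64.5
```

Emit:
move_arm([
  {"tx":0,"ty":0,"tz":0.5,"ax":0,"ay":0,"az":0,"claw":0.3},
  {"tx":0,"ty":0,"tz":0,"ax":0,"ay":0,"az":0,"claw":0.3},
])

```text
t: 15.95
tool_pos: [0.4074, 0.2375, 0.0595]
tcp_rot: [3.141, -0.0, 1.131]
contact_force: [-0.0, 0.1, -1.4]
width: 0.0549
grasp_force: 64.7
```

Contact is starting: the load is coming off the wrist.

Emit:
move_arm([
  {"tx":0,"ty":0,"tz":0.5,"ax":0,"ay":0,"az":0,"claw":0.3},
  {"tx":0,"ty":0,"tz":0,"ax":0,"ay":0,"az":0,"claw":0.3},
], force=20)

```text
t: 16.15
tool_pos: [0.4074, 0.2376, 0.0595]
tcp_rot: [3.141, -0.0, 1.131]
contact_force: [-2.7, -0.9, 6.4]
width: 0.0552
grasp_force: 65.4
```

Emit:
move_arm([
  {"tx":0,"ty":0,"tz":0,"ax":0,"ay":0,"az":0,"claw":0.66},
  {"tx":0,"ty":0,"tz":0,"ax":0,"ay":0,"az":0,"claw":0.72},
  {"tx":0,"ty":0,"tz":0,"ax":0,"ay":0,"az":0,"claw":0.8},
  {"tx":0,"ty":0,"tz":0,"ax":0,"ay":0,"az":0,"claw":0.9},
  {"tx":0,"ty":0,"tz":0,"ax":0,"ay":0,"az":0,"claw":1},
  {"tx":0,"ty":0,"tz":0,"ax":0,"ay":0,"az":0,"claw":1},
  {"tx":0,"ty":0,"tz":0,"ax":0,"ay":0,"az":0,"claw":1},
])

```text
t: 16.85
tool_pos: [0.4073, 0.2375, 0.0589]
tcp_rot: [3.142, 0.0, 1.131]
contact_force: [0.5, -0.1, -0.5]
width: 0.0858
grasp_force: 0.0
```

Emit:
move_arm([
  {"tx":0,"ty":0,"tz":-8,"ax":0,"ay":0,"az":0,"claw":1},
  {"tx":0,"ty":0,"tz":-18,"ax":0,"ay":0,"az":0,"claw":1},
  {"tx":0,"ty":0,"tz":-25,"ax":0,"ay":0,"az":0,"claw":1},
  {"tx":0,"ty":0,"tz":-30,"ax":0,"ay":0,"az":0,"claw":1},
  {"tx":0,"ty":0,"tz":-30,"ax":0,"ay":0,"az":0,"claw":1},
  {"tx":-20,"ty":-20,"tz":-30,"ax":0,"ay":0,"az":0,"claw":1},
  {"tx":-20,"ty":-20,"tz":-30,"ax":0,"ay":0,"az":0,"claw":1},
  {"tx":-20,"ty":-20,"tz":-10,"ax":0,"ay":0,"az":0,"claw":1},
  {"tx":0,"ty":0,"tz":0,"ax":0,"ay":0,"az":0,"claw":1},
])

```text
t: 17.75
tool_pos: [0.3254, 0.2083, 0.2419]
tcp_rot: [3.139, -0.002, 1.131]
contact_force: [0.4, 0.3, -0.7]
width: 0.0853
grasp_force: 0.0
```

```bash
python3 - <<'E'
from h import *
q=sense(); print(q["t"],q["tool_pos"],q["contact_force"])
a=get_image("wrist")["color"]; b=get_image("side")["color"]
save({"color":np.hstack([cv2.resize(a,(400,300)),cv2.resize(b[160:340,230:470],(400,300))])},"end")
E
```

```text
17.75 [0.32537089 0.20832495 0.24193053] [ 0.42121015  0.27521655 -0.72662119]
```

View pics/end.png

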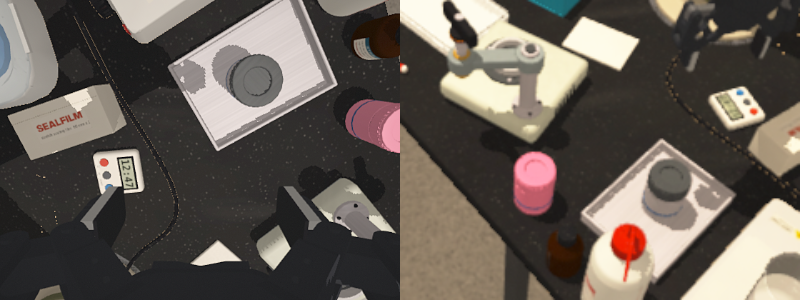

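The jar stands upright mid-tray, at wrist (257,80) and side (668,185). The arm is swung aside and the gripper is clear, so I'm handing in.

```bash
python3 -c "
from h import *
print(sign_off())"
```

```text
the job is handed in; nothing more can be done
None
```

The jar is unloaded and stands upright near the middle of the tray, the clamp arm is swung aside by about 1.4 rad, and the job was handed in at about 18 s; no verdict came back.

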